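# Sweep the stray lighters into the display bay

## Robot

A 6-joint arm with a two-finger parallel gripper is mounted at the origin on a cart in front of the work surface, level with it; the furniture and walls round the work are solid. World frame = base frame: x ahead of the robot, y to its left, z up, the work surface at z = 0. Lengths are in m, angles in rad, forces in N, time in s.
With the tool pointing down it reaches from about 0.35 to 0.975 m from the base axis. Payload 4.9 kg.
Tool frame: the origin (TCP) lies at the very end of the fingers, on their centre line; the grasp point (between the pads) lies 19 mm behind it; z points along the fingers, y is the line along which they close (so a half turn about z gives the same grasp; the last joint's range is limited). The gripper opens to 85 mm and grips with 20 to 120 N. Pads are 22 mm wide; open, the fingers measure 114 mm over their backs; the gripper's body (76 mm by 85 mm) begins 54 mm behind the grasp point. The pads swing forward as they close: fully open they stand 13 mm farther back than shut.
Start: joints at [-1.379, 0.053, 1.613, -0, 1.476, -0.119], TCP at [0.191, -0.595, 0.231] pointing down, gripper open.
Joint ranges: [-3.01, 3.01], [-1.01, 2.22], [0.06, 2.58], [-1.02, 4.17], [0.09, 2.62], [-3.14, 3.14]. Speed limits (rad/s): [2.57, 2.57, 3.14, 3.14, 3.14, 3.14].

## Interface

Orientations are given as a unit quaternion [w, x, y, z].
In Python, from plant import state, optics, ticket, nets gives the robot as it stands. The module is installed in compiled form; this text tells all that it offers.
- The arm moves only by the shell command python3 -m inch 'ROWS' [OPENING]. ROWS is JSON, a list of rows, each an object of numbers: "dx", "dy", "dz": the shift along the tool's x, y, z as a fraction of full scale; "rx", "ry", "rz": the turn, a rotation vector about the tool's x, y, z as a fraction of full scale. In form: [{"dx": .., "dy": .., "dz": .., "rx": .., "ry": .., "rz": ..}, ...]. A call has 1 to 5 rows; each row is the pose to reach, as a shift and turn from the pose commanded when the call began, along the tool's axes at that moment; what a row does not reach only later rows make up. Full scale, the value 1, is 0.8 m for a shift and 1.5 rad for a turn. A row lasts 1/10 s, in which the tool goes at most 50 mm and 8.59 degrees, less where a joint would pass 70% of its speed; a pose out of reach is approached as far as the arm can. A call with a number of a shift or a turn outside -1 to 1 is refused whole. A call with a gripper value outside its range is refused whole. OPENING is the opening, from -1 (shut) to 1 (fully open), set as the call begins (- or left out, the last holds). The fingers move at their own pace and stop on an object; the grip force is fixed at half the most. Time passes only in rows, so rows that repeat a pose let the fingers close. It gives the time, the measured TCP pose, the force, the opening and the grip force at its end, in the units of the state.
- state(): the state, without advancing time (a new reading comes with each control period).
- optics.grab_frame(name): name is "scene" or "side" or "wrist"; returns the picture (420x560x3 uint8, red, green, blue); there is no depth.
- optics.camera_info(name): a dict with "fx", "fy", "cx", "cy" (pixels), "R" (3x3) and "t" (3): a world point X has camera coordinates R X + t. Camera axes: x right, y down, z forward; pixel columns grow to the right and rows downward; lengths in m; the calibration is good to about 2 mm. The wrist camera is an equidistant fisheye: a pixel r from the principal point sees the ray r / f radians off the axis. A picture is of the moment at which its call begins: read the wrist's pose just before it. camera_info takes no time and is no camera call; for the wrist camera it gives the pose at the moment of the call.
- ticket.job_done(): hands the job in; it is judged then, once.
Trained networks look in the newest picture that a camera, given by its name, has taken for a name from the list of things; names that differ only in an ending like _2 or _b are one class to them, and where a whole thing is asked for, a point or a joint stands for the part that bears it (a point fixed in the world has none). Each returns a list of dicts, best first, with "confidence" (0 to 1); they miss things now and then, are a little off and sometimes report something else, mostly with a low value. They report only what shows in the picture. A call takes as long as a camera call.
- nets.boxes_of(camera, name): "bbox" ([centre column, centre row, width, height] in pixels, round what is visible of it).
- nets.outline_of(camera, name): "pixels" (420x560 bool, what is visible of it) and "bbox" ([centre column, centre row, width, height] in pixels, round what is visible of it).
The state is a dict: "time": time; "joint_pos": joint angles; "joint_vel": joint speeds; "joint_efforts": joint torques, N m; "tool_pos": TCP position; "tool_rot": TCP orientation; "contact_force": force on the tool from outside, world axes, zero at the start; "ft_torque": the same for the moment, N m; "gripper_width": opening from 0.0 (shut) to 1.0 (fully open); "grasp_force": force on a finger pad.
Only numpy, scipy, OpenCV 4.12 (cv2) and the standard library are available. Lean on these libraries where they do the work, as an engineer would, in place of code of your own. Each camera call takes 0.05 s, during which the arm holds its last target. There are 200 camera calls.

## Task

Three pocket lighters lie strewn about the counter. Sweep them along the counter top with your fingertips into the low open-fronted aluminium bay until each lies wholly inside it, no end sticking out past the open front. Do not pick up or lift the lighters, and leave everything else on the counter where it is.

Things in the scene. Friction and masses are not known exactly. Their poses are not given: they have to be found in the camera images.
- bay: Open-fronted display bay of bare aluminium, screwed to the counter: two side walls 30 mm high and a back wall 45 mm high, all 4 mm thick; inside 125 mm deep (its x) and 190 mm wide (its y). Origin: centre of the inside, at counter level. Its x axis points from the open front to the back wall, so the front lies at own x = -62.5 mm and the back wall at +62.5 mm; side walls at own y = +-95 mm. The floor (thin dark inlay) is level with the counter: no lip at the open front.
- bay_mouth (a point): Middle of the bay's open front edge, at counter level; same axes as the bay.
- scale_corner (a point): Nearest right-hand top corner of the big flat weighing scale, 86 mm above the counter (fixed, never moves). From here the scale reaches 0.35 m to the left (+y) and 0.25 m away from the robot (+x); low hands must keep clear of it.
- lighter_1: Pocket lighter lying flat, 79 mm long (its x), 24 mm wide (its y), 12 mm high, about 20 g, free to slide on the counter. Origin: centre of its underside; x points to its metal head.
- lighter_1_head (a point): Tip of that lighter's head end, on its long centre line, 6 mm above its underside (39.5 mm from the middle).
- lighter_1_foot (a point): Tip of that lighter's foot end, on its long centre line, 6 mm above its underside (39.5 mm from the middle).
- lighter_2: Pocket lighter lying flat, 79 mm long (its x), 24 mm wide (its y), 12 mm high, about 20 g, free to slide on the counter. Origin: centre of its underside; x points to its metal head.
- lighter_2_head (a point): Tip of that lighter's head end, on its long centre line, 6 mm above its underside (39.5 mm from the middle).
- lighter_2_foot (a point): Tip of that lighter's foot end, on its long centre line, 6 mm above its underside (39.5 mm from the middle).
- lighter_3: Pocket lighter lying flat, 79 mm long (its x), 24 mm wide (its y), 12 mm high, about 20 g, free to slide on the counter. Origin: centre of its underside; x points to its metal head.
- lighter_3_head (a point): Tip of that lighter's head end, on its long centre line, 6 mm above its underside (39.5 mm from the middle).
- lighter_3_foot (a point): Tip of that lighter's foot end, on its long centre line, 6 mm above its underside (39.5 mm from the middle).
- tape_1: Roll of black tape lying flat, 62 mm across, 19 mm high; stands loose, must stay where it is. Origin: centre of its underside.
- box_cutter: Box cutter lying flat, 20 x 130 x 14 mm high (long along its y); stands loose, must stay where it is. Origin: centre of its underside.
- calculator: Pocket calculator lying flat, 118 (its x) x 69 x 13 mm high; stands loose, must stay where it is. Origin: centre of its underside.
- stapler: Desk stapler, 32 x 136 (its y) x 41 mm high; stands loose, must stay where it is. Origin: centre of its underside.

How it is judged:
By the outcome, as a careful person would: the job done as asked, in the order asked, and still so for the second after the job is handed in, with the robot touching nothing.
It also fails if it takes over 72 s, if anything falls off the work surface, if the arm or the gripper's body presses on something with over 40 N, if the wrist force passes 120 N, or if a joint passes its speed limit or range.

## Working session

There is one attempt and no reset: what is moved stays moved. The work goes in short steps, Python scripts to look and compute and a shell command to move; the robot and the scene stay as the last step left them, time stands still between calls to the robot, and variables do not carry over. Pictures are saved under pics/ and viewed, at most 10 in all, crops included, and the job is handed in when it is done.

```bash
mkdir -p pics; python3 - <<'E'
from plant import state, optics, ticket, nets
import cv2
print(state())
for c in ("scene","side"):
    im=optics.grab_frame(c); cv2.imwrite(f"pics/{c}0.png",im[:,:,::-1])
    i=optics.camera_info(c); print(c,i)
    for n in ("lighter_1","bay","tape_1","box_cutter","calculator","stapler"):
        print(n,[(round(d["confidence"],2),[round(float(v)) for v in d["bbox"]]) for d in nets.boxes_of(c,n)])
E
```

```text
{'time': 0.0, 'joint_pos': array([-1.37898083e+00,  5.33605525e-02,  1.61428571e+00, -4.02842146e-05,
        1.47601678e+00, -1.19030561e-01]), 'joint_vel': array([-2.47383491e-04, -4.31156483e-04, -6.61681568e-04, -9.39130835e-04,
       -1.47369575e-03, -2.21868165e-05]), 'joint_efforts': array([ 1.18922115e-03, -3.93677008e+01, -3.70177031e+01, -2.54681345e-04,
        6.94888717e-03,  7.45317152e-06]), 'tool_pos': array([ 0.19101653, -0.59443773,  0.23006569]), 'tool_rot': array([-1.03377788e-03,  9.87945307e-01,  1.54799863e-01, -5.77013508e-05]), 'contact_force': array([-0.66997885, -0.20513404,  0.88365138]), 'ft_torque': array([-0.02652434, -0.00583497, -0.01480052]), 'grasp_force': 0.0, 'gripper_width': 1.0008502415239036}
scene {'fx': 477.72749443654334, 'fy': 477.72749443654334, 'cx': 278.6833597518514, 'cy': 212.63438382339697, 'R': array([[-0.66510965, -0.74673348,  0.00427354],
       [-0.28959333,  0.25265505, -0.92320157],
       [ 0.68830579, -0.61526786, -0.38429234]]), 't': array([0.21566775, 0.26646728, 0.88678404])}
lighter_1 [(0.53, [255, 261, 36, 10])]
bay [(0.81, [263, 212, 26, 28])]
tape_1 []
box_cutter []
calculator [(0.65, [179, 295, 54, 32])]
stapler [(0.18, [255, 262, 29, 6])]
side {'fx': 397.3363817025471, 'fy': 397.3363817025471, 'cx': 279.31130342238913, 'cy': 212.2034875619914, 'R': array([[ 0.9529056 , -0.30213034,  0.02623314],
       [-0.12367652, -0.46613324, -0.87602735],
       [ 0.27690258,  0.83152695, -0.4815474 ]]), 't': array([-0.53321936,  0.07141493,  1.05684141])}
lighter_1 [(0.71, [245, 222, 8, 12]), (0.64, [263, 252, 28, 7]), (0.56, [294, 301, 25, 24])]
bay [(0.67, [346, 262, 87, 68])]
tape_1 [(0.93, [252, 281, 23, 16])]
box_cutter [(0.63, [307, 351, 65, 34])]
calculator [(0.65, [231, 187, 34, 15])]
stapler [(0.73, [375, 320, 60, 33])]
```

View pics/scene0.png

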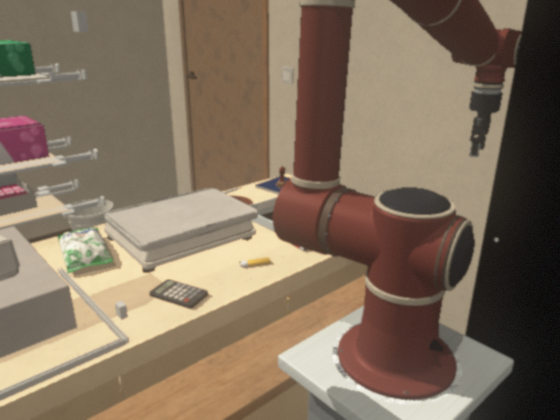

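View pics/side0.png

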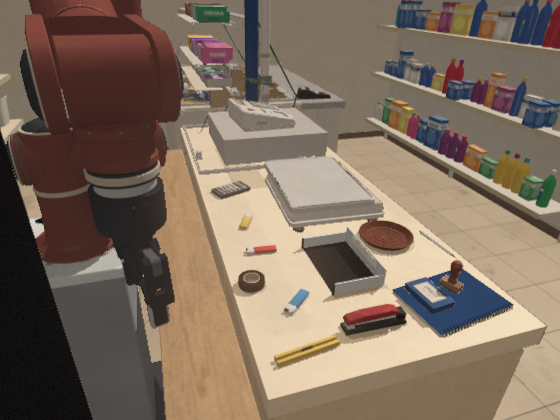

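The side view shows the three lighters: yellow (245,222), red (262,250) and blue (297,301). The tape is at (252,281), and the bay at (343,262) opens toward the robot. The scene view shows only the yellow lighter clearly, at (255,262).

```bash
cat > h.py <<'E'
from plant import state, optics, ticket, nets
import numpy as np, cv2
def ray(i,u,v,fish=False):
    x,y=(u-i["cx"])/i["fx"],(v-i["cy"])/i["fy"]
    if fish:
        r=np.hypot(x,y); d=np.array([x/r*np.sin(r),y/r*np.sin(r),np.cos(r)]) if r>1e-9 else np.array([0,0,1.])
    else: d=np.array([x,y,1.])
    R=np.array(i["R"]); return -R.T@np.array(i["t"]), R.T@d
def w(i,u,v,z,fish=False):
    c,d=ray(i,u,v,fish); return (c+d*(z-c[2])/d[2])[:2]
def look(cam,names,z):
    """min-area rectangles on plane z of every outline found"""
    i=optics.camera_info(cam); im=optics.grab_frame(cam); out=[]
    for n in names:
        for d in nets.outline_of(cam,n):
            if d["confidence"]<.3: continue
            ys,xs=np.nonzero(d["pixels"])
            if len(xs)<10: continue
            P=np.array([w(i,u,v,z.get(n,.006),cam=="wrist") for u,v in zip(xs,ys)],np.float32)
            c,s,a=cv2.minAreaRect(P)
            if s[0]<s[1]: s=s[::-1]; a+=90
            print(n,round(d["confidence"],2),"px",round(xs.mean()),round(ys.mean()),"c",np.round(c,3),"size",np.round(s,3),"ang",round((a+90)%180-90),"rgb",im[ys,xs].mean(0).round())
    return im,i
E
python3 - <<'E'
from h import *
look("side",["lighter_1","tape_1","box_cutter","calculator","stapler"],{"tape_1":.01,"stapler":.02})
i=optics.camera_info("side")
for n,u,v,z in (("front left top",303,240,.03),("front left bottom",303,245,0),("front right top",334,290,.03),("back right top",382,271,.045),("back left top",350,234,.045),("scale near right top?",277,212,.086)): print(n,w(i,u,v,z).round(3))
E
```

```text
lighter_1 0.79 px 261 250 c [ 0.451 -0.185] size [0.082 0.034] ang 0 rgb [175. 108.  94.]
lighter_1 0.7 px 246 221 c [ 0.447 -0.032] size [0.088 0.023] ang 65 rgb [199. 169. 101.]
lighter_1 0.66 px 297 301 c [ 0.475 -0.393] size [0.083 0.025] ang 39 rgb [127. 149. 161.]
tape_1 0.89 px 251 281 c [ 0.394 -0.305] size [0.079 0.06 ] ang 74 rgb [97. 77. 61.]
box_cutter 0.7 px 307 351 c [ 0.447 -0.527] size [0.132 0.028] ang 7 rgb [167. 134.  72.]
calculator 0.71 px 231 190 c [0.449 0.188] size [0.129 0.086] ang 21 rgb [127. 114. 101.]
stapler 0.65 px 373 319 c [ 0.598 -0.498] size [0.146 0.063] ang -1 rgb [100.  58.  52.]
front left top [ 0.558 -0.205]
front left bottom [ 0.567 -0.185]
front right top [ 0.553 -0.409]
back right top [ 0.676 -0.395]
back left top [ 0.677 -0.232]
scale near right top? [ 0.506 -0.142]
```

```bash
python3 -m inch '[{"dx":0.2,"dy":-0.13,"dz":-0.1,"rz":0.207},{"dx":0.2,"dy":-0.13,"dz":-0.1,"rz":0.207},{"dx":0.2,"dy":-0.13,"dz":-0.1,"rz":0.207},{"dx":0.2,"dy":-0.13,"dz":-0.1,"rz":0.207},{"dx":0.2,"dy":-0.13,"dz":-0.1,"rz":0.207}]'; python3 -c "
from h import *
s=state();print(s['tool_pos'],s['tool_rot'],s['joint_pos'])"
```

```text
[ 0.19112142 -0.59506553  0.23133777] [ 2.01796642e-05  9.87951364e-01  1.54764665e-01 -2.75060963e-06] [-1.37902270e+00  5.27034010e-02  1.61283930e+00 -6.99711278e-06
  1.47600982e+00 -1.19004200e-01]validation failed for argument at $[0]...
```

```bash
python3 -m inch '[{"dx":0.2,"dy":-0.13,"dz":-0.1,"rx":0,"ry":0,"rz":0.207},{"dx":0.2,"dy":-0.13,"dz":-0.1,"rx":0,"ry":0,"rz":0.207},{"dx":0.2,"dy":-0.13,"dz":-0.1,"rx":0,"ry":0,"rz":0.207},{"dx":0.2,"dy":-0.13,"dz":-0.1,"rx":0,"ry":0,"rz":0.207},{"dx":0.2,"dy":-0.13,"dz":-0.1,"rx":0,"ry":0,"rz":0.207}]'; python3 -c "
from h import *
s=state();print(s['tool_pos'],s['tool_rot'],s['joint_pos'])"
```

```text
time: 1.5
tool_pos: [0.3146, -0.4451, 0.3153]
tool_rot: [0.002, 1.0, 0.003, 0.002]
contact_force: [-0.1, -0.3, 0.6]
gripper_width: 1.004
grasp_force: 0.0
[ 0.31462421 -0.44508923  0.31528453] [0.00232633 0.99999222 0.00255119 0.00190648] [-1.09267578e+00 -1.78866688e-01  1.69594928e+00  1.26108294e-03
  1.61862790e+00  4.73082141e-01]
```

```bash
python3 -m inch '[{"dx":0.169,"dy":-0.219,"dz":-0.06,"rx":0,"ry":0,"rz":0},{"dx":0.169,"dy":-0.219,"dz":-0.06,"rx":0,"ry":0,"rz":0},{"dx":0.169,"dy":-0.219,"dz":-0.06,"rx":0,"ry":0,"rz":0},{"dx":0.169,"dy":-0.219,"dz":-0.06,"rx":0,"ry":0,"rz":0},{"dx":0.169,"dy":-0.219,"dz":-0.06,"rx":0,"ry":0,"rz":0}]'; python3 - <<'E'
from h import *
im,i=look("wrist",["lighter_1","tape_1","bay","stapler","box_cutter"],{"tape_1":.019,"stapler":.04,"bay":.03})
cv2.imwrite("pics/w1.png",im[:,:,::-1])
print(i, state()["tool_pos"])
E
```

```text
time: 2.0
tool_pos: [0.4483, -0.2699, 0.3602]
tool_rot: [0.0, 1.0, 0.001, 0.001]
contact_force: [1.2, -0.3, -0.8]
gripper_width: 1.001
grasp_force: 0.0
lighter_1 0.9 px 227 167 c [ 0.451 -0.183] size [0.079 0.023] ang -4 rgb [178.  64.  51.]
lighter_1 0.85 px 137 172 c [ 0.449 -0.028] size [0.081 0.023] ang 64 rgb [180. 138.  44.]
lighter_1 0.74 px 362 154 c [ 0.473 -0.393] size [0.08  0.024] ang 42 rgb [ 58.  97. 115.]
tape_1 0.73 px 305 204 c [ 0.397 -0.303] size [0.06  0.057] ang 46 rgb [52. 40. 27.]
bay 0.81 px 298 53 c [ 0.628 -0.293] size [0.201 0.141] ang -89 rgb [36. 34. 29.]
bay 0.55 px 227 166 c [ 0.455 -0.188] size [0.074 0.023] ang -2 rgb [174.  61.  49.]
stapler 0.77 px 427 79 c [ 0.599 -0.486] size [0.131 0.044] ang -2 rgb [84. 31. 25.]
stapler 0.55 px 298 53 c [ 0.625 -0.292] size [0.195 0.137] ang -90 rgb [34. 32. 28.]
box_cutter 0.8 px 436 173 c [ 0.448 -0.526] size [0.132 0.026] ang 7 rgb [157. 113.  36.]
{'fx': 325.19226210127806, 'fy': 325.19226210127806, 'cx': 283.01786754593974, 'cy': 213.29165451496598, 'R': array([[ 2.42765417e-03, -9.99997011e-01, -2.92012368e-04],
       [-9.64243702e-01, -2.41824253e-03,  2.65006103e-01],
       [-2.65006017e-01, -3.61772083e-04, -9.64246691e-01]]), 't': array([-0.27133373,  0.36281364,  0.62188926])} [ 0.44608319 -0.272799    0.35847491]
```

View pics/w1.png

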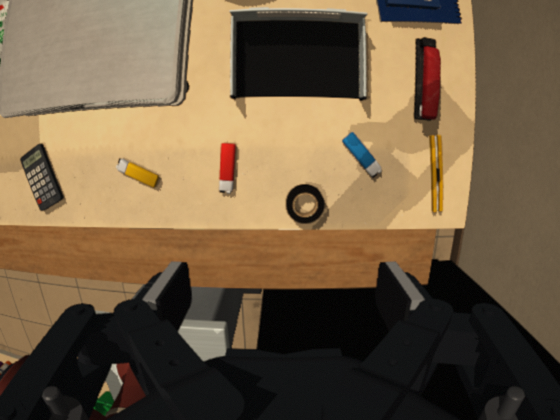

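The wrist view is clear. Red is at (227,167), yellow at (137,172), blue at (362,154) and the tape at (305,204). The bay's front edge runs from about (236,98) to (366,98), and the scale corner is at about (182,103).

```bash
python3 - <<'E'
from h import *
i=optics.camera_info("wrist")
for n,u,v,z in (("frontL",238,97,0),("frontR",362,98,0),("backL",238,18,0),("backR",358,20,0),("scale",182,103,.086),("Ltip",232,97,.03),("Rtip",368,98,.03)): print(n,w(i,u,v,z,True).round(3))
print(state()["tool_pos"])
E
```

```text
frontL [ 0.558 -0.204]
frontR [ 0.559 -0.395]
backL [ 0.687 -0.204]
backR [ 0.687 -0.39 ]
scale [ 0.547 -0.142]
Ltip [ 0.556 -0.2  ]
Rtip [ 0.557 -0.397]
[ 0.44608319 -0.272799    0.35847491]
```

```bash
python3 -m inch '[{"dx":-0.034,"dy":0.21,"dz":0.2,"rx":0,"ry":0,"rz":-0.489},{"dx":-0.034,"dy":0.21,"dz":0.2,"rx":0,"ry":0,"rz":-0.489},{"dx":-0.034,"dy":0.21,"dz":0.2,"rx":0,"ry":0,"rz":-0.489},{"dx":-0.034,"dy":0.21,"dz":0.2,"rx":0,"ry":0,"rz":-0.489},{"dx":-0.034,"dy":0.21,"dz":0.2,"rx":0,"ry":0,"rz":-0.489}]' -1; python3 -m inch '[{"dx":0,"dy":0,"dz":0.15,"rx":0,"ry":0,"rz":0},{"dx":0,"dy":0,"dz":0.15,"rx":0,"ry":0,"rz":0},{"dx":0,"dy":0,"dz":0.15,"rx":0,"ry":0,"rz":0}]'; python3 - <<'E'
from h import *
im,i=look("wrist",["lighter_1"],{})
cv2.imwrite("pics/w2.png",im[:,:,::-1])
s=state();print(s["tool_pos"],s["tool_rot"])
E
```

```text
time: 2.8
tool_pos: [0.4166, -0.442, 0.1953]
tool_rot: [-0.002, 0.933, 0.36, -0.001]
contact_force: [0.5, 1.0, -0.5]
gripper_width: 0.143
grasp_force: 0.0
time: 3.1
tool_pos: [0.4154, -0.438, 0.0722]
tool_rot: [-0.005, 0.934, 0.357, -0.002]
contact_force: [-0.2, 0.7, -0.8]
gripper_width: -0.001
grasp_force: 0.0
lighter_1 0.72 px 49 10 c [ 0.421 -0.183] size [0.036 0.021] ang -65 rgb [105.  92.  80.]
lighter_1 0.64 px 293 115 c [ 0.474 -0.394] size [0.08  0.024] ang 42 rgb [ 57.  99. 119.]
lighter_1 0.53 px 376 8 c [ 0.567 -0.387] size [0.037 0.019] ang -41 rgb [31. 29. 24.]
[ 0.41586547 -0.43790194  0.07347041] [-0.00502507  0.93388463  0.35753588 -0.00153174]
```

View pics/w2.png

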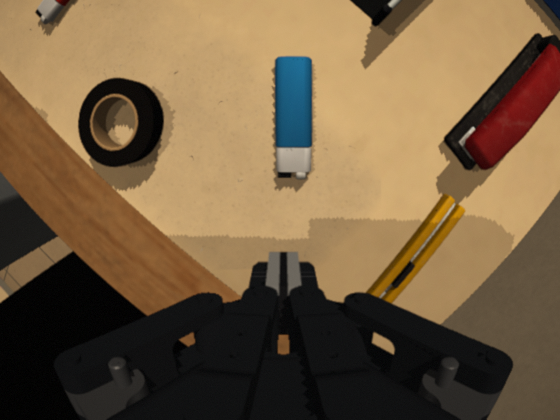

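The lighter is lined up ahead of the closed fingertips, with blue at (293,115). I'll shift 6 mm right, go down and push.

```bash
python3 -m inch '[{"dx":0,"dy":0.0075,"dz":0.045,"rx":0,"ry":0,"rz":0},{"dx":0,"dy":0.0075,"dz":0.083,"rx":0,"ry":0,"rz":0},{"dx":0,"dy":0.0075,"dz":0.083,"rx":0,"ry":0,"rz":0}]'; python3 -m inch '[{"dx":0.015,"dy":0,"dz":0,"rx":0,"ry":0,"rz":0},{"dx":0.03,"dy":0,"dz":0,"rx":0,"ry":0,"rz":0},{"dx":0.045,"dy":0,"dz":0,"rx":0,"ry":0,"rz":0},{"dx":0.06,"dy":0,"dz":0,"rx":0,"ry":0,"rz":0},{"dx":0.075,"dy":0,"dz":0,"rx":0,"ry":0,"rz":0}]';  python3 - <<'E'
from h import *
look("wrist",["lighter_1"],{})
s=state();print(s["tool_pos"],s["tool_rot"])
E
```

```text
time: 3.5
tool_pos: [0.4214, -0.443, 0.0099]
tool_rot: [-0.003, 0.934, 0.358, -0.001]
contact_force: [0.1, 0.8, -0.6]
gripper_width: 0.001
grasp_force: 0.0
time: 4.0
tool_pos: [0.4697, -0.4035, 0.0139]
tool_rot: [0.001, 0.933, 0.359, 0.0]
contact_force: [0.3, 0.2, 0.2]
gripper_width: 0.001
grasp_force: 0.0
lighter_1 0.94 px 15 24 c [ 0.467 -0.183] size [0.05  0.031] ang -5 rgb [92. 16. 10.]
lighter_1 0.62 px 273 210 c [ 0.484 -0.385] size [0.051 0.024] ang 42 rgb [ 25.  79. 107.]
[ 0.46969399 -0.40282996  0.01327357] [1.76540314e-04 9.33021790e-01 3.59819771e-01 2.01563952e-04]
```

```bash
python3 -m inch '[{"dx":-0.04,"dy":0,"dz":-0.01,"rx":0,"ry":0,"rz":0},{"dx":-0.085,"dy":0,"dz":-0.01,"rx":0,"ry":0,"rz":0},{"dx":-0.085,"dy":0,"dz":0.0,"rx":0,"ry":0,"rz":0},{"dx":-0.085,"dy":0,"dz":0.0,"rx":0,"ry":0,"rz":0}]'; python3 - <<'E'
from h import *
look("wrist",["lighter_1"],{})
s=state();print(s["tool_pos"],s["tool_rot"],s["contact_force"])
E
```

```text
time: 4.5
tool_pos: [0.4167, -0.4493, 0.0117]
tool_rot: [-0.001, 0.934, 0.358, -0.0]
contact_force: [1.3, 0.1, -0.6]
gripper_width: -0.0
grasp_force: 0.0
lighter_1 0.92 px 275 98 c [ 0.474 -0.394] size [0.081 0.024] ang 42 rgb [ 48.  84. 100.]
[ 0.41771963 -0.44881683  0.01220701] [-7.98933221e-04  9.33401656e-01  3.58832411e-01 -1.01870722e-04] [-0.6788776  -0.41661285  0.32374356]
```

```bash
python3 -m inch '[{"dx":0,"dy":-0.003,"dz":0.010,"rx":0,"ry":0,"rz":0},{"dx":0,"dy":-0.003,"dz":0.010,"rx":0,"ry":0,"rz":0}]'; python3 -c "
from h import *
s=state();print(s['tool_pos'],s['contact_force'])"
```

```text
time: 4.8
tool_pos: [0.4159, -0.4463, 0.0034]
tool_rot: [-0.001, 0.933, 0.359, -0.0]
contact_force: [0.8, 0.7, 0.5]
gripper_width: -0.001
grasp_force: 0.0
[ 0.41588522 -0.44627299  0.00340816] [0.8176696  0.66136629 0.45110403]
```

```bash
python3 -m inch '[{"dx":0.017,"dy":0,"dz":0,"rx":0,"ry":0,"rz":0},{"dx":0.034,"dy":0,"dz":0,"rx":0,"ry":0,"rz":0},{"dx":0.049,"dy":0,"dz":0,"rx":0,"ry":0,"rz":0},{"dx":0.064,"dy":0,"dz":0,"rx":0,"ry":0,"rz":0}]'; python3 - <<'E'
from h import *
look("wrist",["lighter_1"],{})
s=state();print(s["tool_pos"],s["tool_rot"])
E
```

```text
time: 5.2
tool_pos: [0.4554, -0.4126, 0.0051]
tool_rot: [0.0, 0.933, 0.359, 0.0]
contact_force: [-0.7, -0.1, 0.5]
gripper_width: 0.0
grasp_force: 0.1
lighter_1 0.71 px 7 11 c [ 0.462 -0.193] size [0.023 0.02 ] ang 53 rgb [58. 10.  7.]
lighter_1 0.7 px 279 167 c [ 0.488 -0.381] size [0.079 0.024] ang 42 rgb [ 45.  85. 104.]
[ 0.45560111 -0.41223827  0.00501044] [2.74354695e-05 9.33020784e-01 3.59822441e-01 1.60991386e-04]
```

```bash
python3 -m inch '[{"dx":0.015,"dy":0,"dz":0.002,"rx":0,"ry":0,"rz":0},{"dx":0.03,"dy":0,"dz":0.002,"rx":0,"ry":0,"rz":0},{"dx":0.045,"dy":0,"dz":0.002,"rx":0,"ry":0,"rz":0},{"dx":0.06,"dy":0,"dz":0.002,"rx":0,"ry":0,"rz":0},{"dx":0.08,"dy":0,"dz":0.002,"rx":0,"ry":0,"rz":0}]'; python3 - <<'E'
from h import *
look("wrist",["lighter_1"],{})
s=state();print(s["tool_pos"],s["tool_rot"])
E
```

```text
time: 5.8
tool_pos: [0.5023, -0.3702, 0.0033]
tool_rot: [0.0, 0.934, 0.359, -0.0]
contact_force: [-0.4, 0.0, 0.2]
gripper_width: 0.003
grasp_force: 0.0
lighter_1 0.95 px 278 167 c [ 0.535 -0.338] size [0.08  0.024] ang 42 rgb [ 60. 112. 137.]
lighter_1 0.94 px 11 81 c [ 0.474 -0.184] size [0.038 0.028] ang -5 rgb [131.  24.  16.]
[ 0.50319719 -0.36927741  0.00337517] [-1.20736718e-05  9.33055870e-01  3.59731392e-01  2.62323263e-04]
```

```bash
python3 -m inch '[{"dx":-0.04,"dy":0,"dz":-0.06,"rx":0,"ry":0,"rz":0},{"dx":-0.02,"dy":-0.053,"dz":-0.06,"rx":0,"ry":0,"rz":0.489},{"dx":-0.01,"dy":-0.053,"dz":-0.06,"rx":0,"ry":0,"rz":0.489},{"dx":-0.01,"dy":-0.053,"dz":-0.06,"rx":0,"ry":0,"rz":0.489},{"dx":-0.01,"dy":-0.053,"dz":-0.06,"rx":0,"ry":0,"rz":0.489}]' 0;python3 -m inch '[{"dx":0,"dy":0,"dz":0,"rx":0,"ry":0,"rz":0.06},{"dx":0,"dy":0,"dz":0,"rx":0,"ry":0,"rz":0.06}]'; python3 - <<'E'
from h import *
im,i=look("wrist",["lighter_1"],{})
cv2.imwrite("pics/w3.png",im[:,:,::-1])
s=state();print(s["tool_pos"],s["tool_rot"])
E
```

```text
time: 6.4
tool_pos: [0.4672, -0.3444, 0.0515]
tool_rot: [0.0, 0.998, 0.064, 0.0]
contact_force: [0.3, -0.3, 0.9]
gripper_width: 0.502
grasp_force: 0.0
time: 6.6
tool_pos: [0.4673, -0.3447, 0.0514]
tool_rot: [0.0, 1.0, 0.022, -0.0]
contact_force: [-1.1, -1.1, 0.1]
gripper_width: 0.498
grasp_force: 0.0
lighter_1 0.59 px 271 119 c [ 0.538 -0.335] size [0.08  0.024] ang 42 rgb [ 50.  87. 105.]
[ 0.46729904 -0.34466958  0.05131314] [ 4.21488907e-05  9.99738885e-01  2.28507780e-02 -5.16216711e-05]
```

View pics/w3.png

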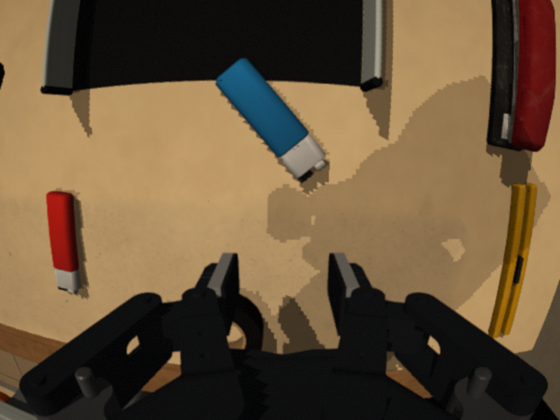

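```bash
python3 -m inch '[{"dx":0,"dy":-0.01,"dz":0.04,"rx":0,"ry":0,"rz":0.03},{"dx":0,"dy":-0.01,"dz":0.062,"rx":0,"ry":0,"rz":0.03},{"dx":0,"dy":-0.01,"dz":0.062,"rx":0,"ry":0,"rz":0.03}]' ;python3 -m inch '[{"dx":0.02,"dy":0,"dz":0,"rx":0,"ry":0,"rz":0},{"dx":0.037,"dy":0,"dz":0,"rx":0,"ry":0,"rz":0},{"dx":0.052,"dy":0,"dz":0,"rx":0,"ry":0,"rz":0},{"dx":0.067,"dy":0,"dz":0,"rx":0,"ry":0,"rz":0},{"dx":0.082,"dy":0,"dz":0,"rx":0,"ry":0,"rz":0}]'; python3 - <<'E'
from h import *
im,i=look("wrist",["lighter_1"],{})
s=state();print(s["tool_pos"],s["tool_rot"])
E
```

```text
time: 7.0
tool_pos: [0.4663, -0.3359, 0.0]
tool_rot: [-0.001, 1.0, 0.0, -0.001]
contact_force: [0.4, 0.4, 0.1]
gripper_width: 0.497
grasp_force: 0.0
time: 7.5
tool_pos: [0.5337, -0.3368, 0.002]
tool_rot: [0.0, 1.0, -0.0, 0.0]
contact_force: [-0.1, 0.6, 0.7]
gripper_width: 0.496
grasp_force: 0.0
lighter_1 0.93 px 255 223 c [ 0.557 -0.326] size [0.081 0.025] ang 68 rgb [ 78. 143. 171.]
lighter_1 0.68 px 51 334 c [ 0.48  -0.182] size [0.043 0.024] ang -54 rgb [201.  45.  31.]
[ 0.53431648 -0.3368365   0.00214804] [3.51013521e-04 9.99999784e-01 3.08863308e-05 5.55489864e-04]
```

```bash
python3 -m inch '[{"dx":0.015,"dy":0,"dz":0,"rx":0,"ry":0,"rz":0},{"dx":0.03,"dy":0,"dz":0,"rx":0,"ry":0,"rz":0},{"dx":0.045,"dy":0,"dz":0,"rx":0,"ry":0,"rz":0},{"dx":0.06,"dy":0,"dz":0,"rx":0,"ry":0,"rz":0},{"dx":0.075,"dy":0,"dz":0,"rx":0,"ry":0,"rz":0}]';python3 -m inch '[{"dx":0.015,"dy":0,"dz":0,"rx":0,"ry":0,"rz":0},{"dx":0.03,"dy":0,"dz":0,"rx":0,"ry":0,"rz":0},{"dx":0.045,"dy":0,"dz":0,"rx":0,"ry":0,"rz":0},{"dx":0.058,"dy":0,"dz":0,"rx":0,"ry":0,"rz":0}]'; python3 - <<'E'
from h import *
im,i=look("wrist",["lighter_1"],{})
s=state();print(s["tool_pos"],s["tool_rot"])
E
```

```text
time: 8.1
tool_pos: [0.5937, -0.3368, 0.0017]
tool_rot: [0.0, 1.0, -0.001, 0.0]
contact_force: [-0.1, 0.6, -0.4]
gripper_width: 0.498
grasp_force: 0.1
time: 8.5
tool_pos: [0.6401, -0.3368, 0.0017]
tool_rot: [0.0, 1.0, -0.001, 0.0]
contact_force: [-1.2, -0.2, 0.3]
gripper_width: 0.501
grasp_force: 0.1
lighter_1 0.85 px 257 233 c [ 0.66  -0.325] size [0.081 0.025] ang 73 rgb [49. 80. 95.]
lighter_1 0.52 px 5 415 c [ 0.451 -0.043] size [0.041 0.015] ang -66 rgb [133.  96.  18.]
[ 0.64051835 -0.33684496  0.00194562] [ 2.43794840e-04  9.99999805e-01 -2.33879732e-04  5.24911075e-04]
```

```bash
python3 -m inch '[{"dx":-0.01,"dy":0,"dz":-0.06,"rx":0,"ry":0,"rz":0},{"dx":-0.03,"dy":0,"dz":-0.12,"rx":0,"ry":0,"rz":0},{"dx":-0.236,"dy":-0.251,"dz":-0.16,"rx":0,"ry":0,"rz":0},{"dx":-0.236,"dy":-0.251,"dz":-0.16,"rx":0,"ry":0,"rz":0},{"dx":-0.236,"dy":-0.251,"dz":-0.16,"rx":0,"ry":0,"rz":0}]' -1;python3 -c "
from h import *
s=state();print(s['tool_pos'],s['joint_pos'])"
```

```text
time: 9.1
tool_pos: [0.5195, -0.2208, 0.1163]
tool_rot: [0.0, 1.0, -0.001, 0.0]
contact_force: [-0.1, 0.7, 0.7]
gripper_width: 0.001
grasp_force: 0.0
[ 0.51946379 -0.22078961  0.1163491 ] [-5.33785635e-01  8.19004071e-03  1.85697377e+00  9.78096777e-05
  1.27591160e+00  1.03921830e+00]
```

```bash
python3 -m inch '[{"dx":-0.086,"dy":-0.106,"dz":0,"rx":0,"ry":0,"rz":0},{"dx":-0.086,"dy":-0.106,"dz":0,"rx":0,"ry":0,"rz":0},{"dx":-0.086,"dy":-0.106,"dz":0.06,"rx":0,"ry":0,"rz":0},{"dx":-0.086,"dy":-0.106,"dz":0.07,"rx":0,"ry":0,"rz":0},{"dx":-0.086,"dy":-0.106,"dz":0.07,"rx":0,"ry":0,"rz":0}]' -1;python3 - <<'E'
from h import *
im,i=look("wrist",["lighter_1","tape_1"],{"tape_1":.019})
s=state();print(s["tool_pos"],s["tool_rot"])
E
```

```text
time: 9.6
tool_pos: [0.4505, -0.1362, 0.058]
tool_rot: [-0.001, 1.0, -0.001, -0.002]
contact_force: [1.5, 0.6, -0.3]
gripper_width: 0.006
grasp_force: 0.0
lighter_1 0.76 px 130 235 c [ 0.448 -0.028] size [0.081 0.026] ang 65 rgb [137. 102.  28.]
lighter_1 0.58 px 356 227 c [ 0.451 -0.183] size [0.081 0.024] ang -5 rgb [118.  37.  30.]
tape_1 0.8 px 492 294 c [ 0.401 -0.297] size [0.075 0.061] ang 68 rgb [33. 25. 16.]
tape_1 0.6 px 473 37 c [ 0.593 -0.266] size [0.158 0.073] ang -89 rgb [18. 16. 14.]
[ 0.45357081 -0.13805496  0.06096011] [ 3.15793337e-04  9.99999267e-01 -1.03146952e-03  5.50110039e-04]
```

```bash
python3 -m inch '[{"dx":-0.001,"dy":0,"dz":0.045,"rx":0,"ry":0,"rz":0},{"dx":-0.001,"dy":0,"dz":0.07,"rx":0,"ry":0,"rz":0},{"dx":-0.001,"dy":0,"dz":0.07,"rx":0,"ry":0,"rz":0}]'; python3 -m inch '[{"dx":0,"dy":0.015,"dz":0,"rx":0,"ry":0,"rz":0},{"dx":0,"dy":0.03,"dz":0,"rx":0,"ry":0,"rz":0},{"dx":0,"dy":0.042,"dz":0,"rx":0,"ry":0,"rz":0},{"dx":0,"dy":0.054,"dz":0,"rx":0,"ry":0,"rz":0},{"dx":0,"dy":0.066,"dz":0,"rx":0,"ry":0,"rz":0}]';python3 - <<'E'
from h import *
im,i=look("wrist",["lighter_1"],{"tape_1":.019})
s=state();print(s["tool_pos"],s["tool_rot"])
E
```

```text
time: 10.05
tool_pos: [0.4502, -0.1367, 0.0018]
tool_rot: [-0.001, 1.0, -0.001, -0.002]
contact_force: [-0.2, -0.3, 0.3]
gripper_width: -0.002
grasp_force: 0.0
time: 10.55
tool_pos: [0.4521, -0.1908, 0.005]
tool_rot: [-0.0, 1.0, -0.001, 0.001]
contact_force: [-0.5, 3.7, 5.7]
gripper_width: -0.001
grasp_force: 3.3
lighter_1 0.89 px 35 270 c [ 0.444 -0.036] size [0.064 0.028] ang 65 rgb [123.  86.   6.]
lighter_1 0.69 px 324 236 c [ 0.463 -0.21 ] size [0.058 0.024] ang 0 rgb [120.  20.  14.]
[ 0.45223884 -0.19167498  0.0049863 ] [ 0.0011071   0.99999808 -0.0012038   0.00107968]
```

```bash
python3 -m inch '[{"dx":0,"dy":0.012,"dz":0,"rx":0,"ry":0,"rz":0},{"dx":0,"dy":0.024,"dz":0,"rx":0,"ry":0,"rz":0},{"dx":0,"dy":0.036,"dz":0,"rx":0,"ry":0,"rz":0}]';python3 - <<'E'
from h import *
im,i=look("wrist",["lighter_1"],{"tape_1":.019})
s=state();print(s["tool_pos"],s["tool_rot"],s["contact_force"])
E
```

```text
time: 10.95
tool_pos: [0.4521, -0.2182, 0.0049]
tool_rot: [-0.001, 1.0, -0.001, 0.001]
contact_force: [0.1, 6.1, 7.8]
gripper_width: -0.001
grasp_force: 4.9
lighter_1 0.92 px 324 236 c [ 0.463 -0.237] size [0.058 0.024] ang 1 rgb [120.  20.  13.]
lighter_1 0.66 px 20 275 c [ 0.438 -0.049] size [0.04 0.03] ang 66 rgb [107.  74.   8.]
[ 0.45226979 -0.21966828  0.00495021] [ 9.08863701e-04  9.99998742e-01 -7.72611534e-04  1.04553010e-03] [-0.64356938 -0.95022247  5.47260361]
```

```bash
python3 -m inch '[{"dx":0,"dy":-0.02,"dz":0,"rx":0,"ry":0,"rz":0},{"dx":0,"dy":-0.02,"dz":-0.06,"rx":0,"ry":0,"rz":0},{"dx":-0.06,"dy":0,"dz":-0.075,"rx":0,"ry":0,"rz":0},{"dx":-0.083,"dy":0.022,"dz":-0.075,"rx":0,"ry":0,"rz":0},{"dx":-0.083,"dy":0.022,"dz":-0.075,"rx":0,"ry":0,"rz":0}]';python3 - <<'E'
from h import *
im,i=look("wrist",["lighter_1"],{"tape_1":.019})
cv2.imwrite("pics/w4.png",im[:,:,::-1])
s=state();print(s["tool_pos"],s["tool_rot"],s["contact_force"])
E
```

```text
time: 11.55
tool_pos: [0.383, -0.2362, 0.0636]
tool_rot: [0.0, 1.0, -0.002, -0.0]
contact_force: [0.8, 0.6, -0.5]
gripper_width: 0.001
grasp_force: 0.0
lighter_1 0.89 px 27 153 c [ 0.446 -0.034] size [0.072 0.025] ang 66 rgb [143. 102.  13.]
lighter_1 0.86 px 229 122 c [ 0.452 -0.203] size [0.081 0.025] ang -1 rgb [155.  54.  44.]
[ 0.38428786 -0.23528267  0.06322412] [-3.94298770e-04  9.99999351e-01 -1.05357961e-03 -1.79787640e-04] [0.67176212 0.28837999 0.42320624]
```

View pics/w4.png

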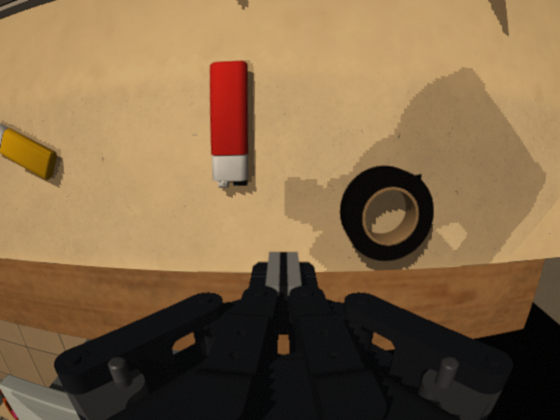

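The picture shows red at (229,122), world y -0.203. It came back with the retreating finger, because pushing with the finger's outer face wedged it. I'll push with the flat pad edges (tool x) instead, turned 90°.

```bash
python3 -m inch '[{"dx":0.085,"dy":-0.094,"dz":0,"rx":0,"ry":0,"rz":-0.5},{"dx":0.085,"dy":-0.094,"dz":0,"rx":0,"ry":0,"rz":-0.5},{"dx":0.085,"dy":-0.094,"dz":0,"rx":0,"ry":0,"rz":-0.5},{"dx":0.085,"dy":-0.094,"dz":0,"rx":0,"ry":0,"rz":-0.5},{"dx":0.085,"dy":-0.094,"dz":0,"rx":0,"ry":0,"rz":-0.5}]' 0; python3 -m inch '[{"dx":0,"dy":0,"dz":0,"rx":0,"ry":0,"rz":-0.547},{"dx":0,"dy":0,"dz":0,"rx":0,"ry":0,"rz":-0.547},{"dx":0,"dy":0,"dz":0,"rx":0,"ry":0,"rz":-0.547},{"dx":0,"dy":0,"dz":0,"rx":0,"ry":0,"rz":-0.547},{"dx":0,"dy":0,"dz":0,"rx":0,"ry":0,"rz":-0.547}]';python3 - <<'E'
from h import *
im,i=look("wrist",["lighter_1"],{"tape_1":.019})
s=state();print(s["tool_pos"],s["tool_rot"],s["joint_pos"])
R=np.array(s["tool_rot"]);print("yaw",2*np.degrees(np.arctan2(R[2],R[1])))
E
```

```text
time: 12.15
tool_pos: [0.4533, -0.1589, 0.0628]
tool_rot: [-0.001, 0.929, 0.37, -0.0]
contact_force: [-0.3, 0.1, 0.1]
gripper_width: 0.5
grasp_force: 0.0
time: 12.65
tool_pos: [0.453, -0.1595, 0.0628]
tool_rot: [-0.001, 0.729, 0.684, -0.0]
contact_force: [-0.4, -0.0, -0.3]
gripper_width: 0.502
grasp_force: 0.0
lighter_1 0.79 px 283 291 c [ 0.449 -0.204] size [0.065 0.026] ang 0 rgb [114.  35.  27.]
lighter_1 0.78 px 256 41 c [ 0.445 -0.036] size [0.064 0.024] ang 65 rgb [137.  96.   8.]
lighter_1 0.75 px 516 344 c [ 0.672 -0.294] size [0.032 0.018] ang -37 rgb [ 9. 33. 46.]
[ 0.45299195 -0.15959751  0.06292174] [-8.27805317e-04  7.31711963e-01  6.81613457e-01 -1.15448308e-04] [-4.94036234e-01 -1.26650918e-01  2.08398820e+00  3.37479820e-04
  1.18589750e+00 -4.23298365e-01]
yaw 85.93974389898459
```

```bash
python3 -m inch '[{"dx":0,"dy":0,"dz":0.045,"rx":0,"ry":0,"rz":-0.047},{"dx":0,"dy":0,"dz":0.077,"rx":0,"ry":0,"rz":-0.047},{"dx":0,"dy":0,"dz":0.077,"rx":0,"ry":0,"rz":-0.047}]'; python3 -m inch '[{"dx":-0.013,"dy":0,"dz":0,"rx":0,"ry":0,"rz":0},{"dx":-0.026,"dy":0,"dz":0,"rx":0,"ry":0,"rz":0},{"dx":-0.039,"dy":0,"dz":0,"rx":0,"ry":0,"rz":0},{"dx":-0.052,"dy":0,"dz":0,"rx":0,"ry":0,"rz":0},{"dx":-0.066,"dy":0,"dz":0,"rx":0,"ry":0,"rz":0}]';python3 - <<'E'
from h import *
im,i=look("wrist",["lighter_1"],{"tape_1":.019})
s=state();print(s["tool_pos"],s["tool_rot"],s["contact_force"])
E
```

```text
time: 13.05
tool_pos: [0.4522, -0.1596, -0.0002]
tool_rot: [-0.002, 0.709, 0.706, -0.0]
contact_force: [-0.8, 0.7, 0.1]
gripper_width: 0.5
grasp_force: 0.0
time: 13.55
tool_pos: [0.4529, -0.2148, 0.0025]
tool_rot: [0.0, 0.708, 0.706, 0.0]
contact_force: [-0.1, -0.7, 0.3]
gripper_width: 0.501
grasp_force: 0.1
lighter_1 0.86 px 550 360 c [ 0.663 -0.31 ] size [0.053 0.025] ang -59 rgb [ 8. 27. 38.]
lighter_1 0.77 px 283 313 c [ 0.453 -0.239] size [0.055 0.026] ang 0 rgb [65. 15. 11.]
[ 0.45313429 -0.21541445  0.00269497] [6.46978179e-04 7.08340038e-01 7.05871073e-01 1.39917274e-05] [-0.09834663 -0.20132123  0.60758856]
```

```bash
python3 -m inch '[{"dx":0.01,"dy":0,"dz":0,"rx":0,"ry":0,"rz":0},{"dx":0.02,"dy":0,"dz":0,"rx":0,"ry":0,"rz":0},{"dx":0.02,"dy":0,"dz":-0.05,"rx":0,"ry":0,"rz":0},{"dx":0.02,"dy":0,"dz":-0.075,"rx":0,"ry":0,"rz":0.1},{"dx":0,"dy":-0.05,"dz":-0.075,"rx":0,"ry":0,"rz":0.2}]'; python3 -m inch '[{"dx":-0.02,"dy":-0.02,"dz":0,"rx":0,"ry":0,"rz":0.5},{"dx":-0.02,"dy":-0.02,"dz":0,"rx":0,"ry":0,"rz":0.5},{"dx":-0.02,"dy":-0.02,"dz":0,"rx":0,"ry":0,"rz":0.5},{"dx":-0.02,"dy":-0.02,"dz":0,"rx":0,"ry":0,"rz":0.5},{"dx":-0.02,"dy":-0.02,"dz":0,"rx":0,"ry":0,"rz":0.5}]' -1;python3 - <<'E'
from h import *
im,i=look("wrist",["lighter_1"],{"tape_1":.019})
s=state();print(s["tool_pos"],s["tool_rot"],s["joint_pos"])
R=np.array(s["tool_rot"]);print("yaw",2*np.degrees(np.arctan2(R[2],R[1])))
E
```

```text
time: 14.15
tool_pos: [0.4176, -0.2139, 0.067]
tool_rot: [0.005, 0.805, 0.593, 0.002]
contact_force: [-1.0, -0.8, 0.6]
gripper_width: 0.502
grasp_force: 0.0
time: 14.65
tool_pos: [0.3926, -0.2228, 0.0619]
tool_rot: [-0.0, 0.967, 0.254, -0.0]
contact_force: [0.3, -0.3, 0.1]
gripper_width: -0.001
grasp_force: 0.0
lighter_1 0.86 px 83 36 c [ 0.449 -0.028] size [0.083 0.024] ang 65 rgb [138. 101.  22.]
lighter_1 0.79 px 552 13 c [ 0.653 -0.32 ] size [0.039 0.026] ang 20 rgb [10. 34. 48.]
lighter_1 0.57 px 354 165 c [ 0.452 -0.24 ] size [0.08  0.024] ang 0 rgb [152.  52.  42.]
[ 0.39267518 -0.22292016  0.06190026] [-2.72259354e-04  9.66300540e-01  2.57416368e-01 -7.97330706e-05] [-6.81523651e-01 -2.02711996e-01  2.15194808e+00  2.05901847e-04
  1.19289071e+00  3.68501609e-01]
yaw 29.833628419714948
```

```bash
python3 -m inch '[{"dx":-0.018,"dy":0.014,"dz":0,"rx":0,"ry":0,"rz":0.347},{"dx":-0.018,"dy":0.014,"dz":0,"rx":0,"ry":0,"rz":0.347},{"dx":-0.018,"dy":0.014,"dz":0,"rx":0,"ry":0,"rz":0.347},{"dx":-0.018,"dy":0.014,"dz":0.04,"rx":0,"ry":0,"rz":0.347},{"dx":-0.018,"dy":0.014,"dz":0.074,"rx":0,"ry":0,"rz":0.347}]'; python3 - <<'E'
from h import *
s=state();print(s["tool_pos"],s["tool_rot"])
im,i=look("wrist",["lighter_1","tape_1"],{"tape_1":.019})
E
```

```text
time: 15.25
tool_pos: [0.3865, -0.2408, 0.0029]
tool_rot: [0.001, 1.0, 0.001, 0.001]
contact_force: [-0.5, -0.0, -1.7]
gripper_width: 0.002
grasp_force: 0.0
[ 0.3865006  -0.24076083  0.00287028] [6.70970813e-04 9.99998923e-01 1.00257032e-03 8.35748576e-04]
lighter_1 0.75 px 281 127 c [ 0.451 -0.24 ] size [0.081 0.024] ang 0 rgb [161.  54.  44.]
tape_1 0.68 px 414 249 c [ 0.401 -0.303] size [0.066 0.057] ang 63 rgb [37. 28. 19.]
```

```bash
python3 -m inch '[{"dx":0.015,"dy":0,"dz":0,"rx":0,"ry":0,"rz":0},{"dx":0.03,"dy":0,"dz":0,"rx":0,"ry":0,"rz":0},{"dx":0.045,"dy":0,"dz":0.001,"rx":0,"ry":0,"rz":0},{"dx":0.06,"dy":0,"dz":0.001,"rx":0,"ry":0,"rz":0},{"dx":0.075,"dy":0,"dz":0.001,"rx":0,"ry":0,"rz":0}]'; python3 -m inch '[{"dx":0.015,"dy":0,"dz":0,"rx":0,"ry":0,"rz":0},{"dx":0.03,"dy":0,"dz":0,"rx":0,"ry":0,"rz":0},{"dx":0.045,"dy":0,"dz":0,"rx":0,"ry":0,"rz":0}]'; python3 - <<'E'
from h import *
im,i=look("wrist",["lighter_1"],{"tape_1":.019})
s=state();print(s["tool_pos"],s["tool_rot"])
E
```

```text
time: 15.9
tool_pos: [0.4472, -0.241, 0.0023]
tool_rot: [0.0, 1.0, -0.0, 0.0]
contact_force: [0.3, -0.9, -0.1]
gripper_width: -0.003
grasp_force: 0.1
time: 16.2
tool_pos: [0.4829, -0.241, 0.0021]
tool_rot: [-0.0, 1.0, -0.001, -0.0]
contact_force: [-0.5, -0.1, -0.1]
gripper_width: 0.0
grasp_force: 0.1
lighter_1 0.98 px 13 316 c [ 0.436 -0.052] size [0.031 0.03 ] ang -26 rgb [117.  82.   8.]
lighter_1 0.65 px 280 168 c [ 0.529 -0.24 ] size [0.079 0.024] ang 0 rgb [161.  48.  38.]
[ 0.48357373 -0.24136821  0.00257717] [ 3.19637278e-04  9.99999749e-01 -2.00986356e-04  5.99680590e-04]
```

```bash
python3 -m inch '[{"dx":0.015,"dy":0,"dz":0,"rx":0,"ry":0,"rz":0},{"dx":0.03,"dy":0,"dz":0,"rx":0,"ry":0,"rz":0},{"dx":0.045,"dy":0,"dz":0,"rx":0,"ry":0,"rz":0},{"dx":0.06,"dy":0,"dz":0,"rx":0,"ry":0,"rz":0},{"dx":0.075,"dy":0,"dz":0,"rx":0,"ry":0,"rz":0}]'; python3 -m inch '[{"dx":0.015,"dy":0,"dz":0,"rx":0,"ry":0,"rz":0},{"dx":0.03,"dy":0,"dz":0,"rx":0,"ry":0,"rz":0},{"dx":0.045,"dy":0,"dz":0,"rx":0,"ry":0,"rz":0},{"dx":0.058,"dy":0,"dz":0,"rx":0,"ry":0,"rz":0},{"dx":0.064,"dy":0,"dz":0,"rx":0,"ry":0,"rz":0}]'; python3 - <<'E'
from h import *
im,i=look("wrist",["lighter_1"],{"tape_1":.019})
s=state();print(s["tool_pos"],s["tool_rot"],s["contact_force"])
E
```

```text
time: 16.8
tool_pos: [0.543, -0.2411, 0.0022]
tool_rot: [0.0, 1.0, -0.001, 0.0]
contact_force: [-0.4, 0.0, 0.0]
gripper_width: -0.0
grasp_force: 0.1
time: 17.3
tool_pos: [0.5942, -0.2412, 0.0023]
tool_rot: [0.0, 1.0, -0.0, 0.0]
contact_force: [-0.1, 0.4, -0.1]
gripper_width: -0.002
grasp_force: 0.1
lighter_1 0.77 px 447 132 c [ 0.66  -0.324] size [0.083 0.025] ang 68 rgb [44. 77. 93.]
lighter_1 0.73 px 47 410 c [ 0.449 -0.035] size [0.061 0.029] ang -69 rgb [191. 143.  16.]
lighter_1 0.71 px 281 167 c [ 0.64  -0.241] size [0.079 0.024] ang 0 rgb [194.  68.  57.]
[ 0.59376523 -0.24121049  0.00224532] [ 6.67357500e-05  9.99999897e-01 -4.19302110e-04  1.61315474e-04] [-0.36837198  1.10875315  0.05908036]
```

```bash
python3 -m inch '[{"dx":-0.03,"dy":0,"dz":-0.03,"rx":0,"ry":0,"rz":0},{"dx":-0.09,"dy":0,"dz":-0.08,"rx":0,"ry":0,"rz":0},{"dx":-0.15,"dy":0,"dz":-0.1,"rx":0,"ry":0,"rz":0},{"dx":-0.21,"dy":-0.04,"dz":-0.1,"rx":0,"ry":0,"rz":0},{"dx":-0.249,"dy":-0.1,"dz":-0.1,"rx":0,"ry":0,"rz":0}]'; python3 -m inch '[{"dx":0,"dy":-0.16,"dz":0,"rx":0,"ry":0,"rz":0},{"dx":0,"dy":-0.16,"dz":0,"rx":0,"ry":0,"rz":0},{"dx":0,"dy":-0.16,"dz":0.02,"rx":0,"ry":0,"rz":0},{"dx":0,"dy":-0.16,"dz":0.02,"rx":0,"ry":0,"rz":0}]' 0; python3 - <<'E'
from h import *
im,i=look("wrist",["lighter_1"],{"tape_1":.019})
cv2.imwrite("pics/w5.png",im[:,:,::-1])
s=state();print(s["tool_pos"],s["tool_rot"],s["contact_force"])
E
```

```text
time: 17.9
tool_pos: [0.4071, -0.1796, 0.0828]
tool_rot: [0.001, 1.0, -0.002, 0.001]
contact_force: [0.6, 1.0, 1.0]
gripper_width: -0.001
grasp_force: 0.0
time: 18.3
tool_pos: [0.4066, -0.0477, 0.0637]
tool_rot: [-0.001, 1.0, 0.002, -0.002]
contact_force: [-0.2, -0.2, -0.6]
gripper_width: 0.499
grasp_force: 0.0
lighter_1 0.82 px 252 166 c [ 0.449 -0.028] size [0.08  0.024] ang 65 rgb [137. 103.  32.]
[ 0.40838163 -0.0505163   0.06549668] [ 1.52819833e-04  9.99999939e-01  1.28421149e-04 -2.85133467e-04] [ 0.92493085 -0.4638572   0.55208147]
```

View pics/w5.png

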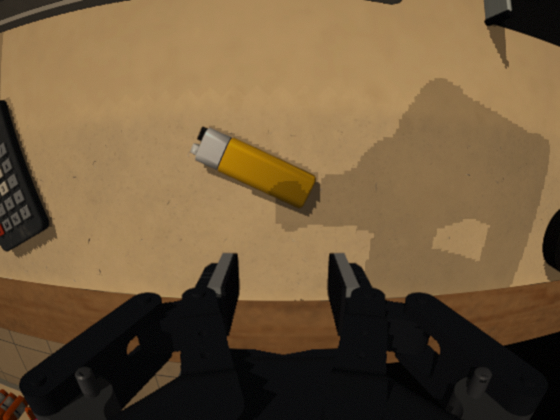

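The view shows yellow at (252,166) between the open fingers and clear of the calculator. I'll square it by pushing in +x, then sweep it end-on in -y along the lane x≈0.488.

```bash
python3 -m inch '[{"dx":-0.015,"dy":-0.019,"dz":0,"rx":0,"ry":0,"rz":0},{"dx":-0.015,"dy":-0.019,"dz":0.045,"rx":0,"ry":0,"rz":0},{"dx":-0.015,"dy":-0.019,"dz":0.079,"rx":0,"ry":0,"rz":0},{"dx":-0.015,"dy":-0.019,"dz":0.079,"rx":0,"ry":0,"rz":0}]'; python3 -m inch '[{"dx":0.015,"dy":0,"dz":0,"rx":0,"ry":0,"rz":0},{"dx":0.03,"dy":0,"dz":0,"rx":0,"ry":0,"rz":0},{"dx":0.045,"dy":0,"dz":0,"rx":0,"ry":0,"rz":0},{"dx":0.06,"dy":0,"dz":0,"rx":0,"ry":0,"rz":0},{"dx":0.074,"dy":0,"dz":0,"rx":0,"ry":0,"rz":0}]'; python3 - <<'E'
from h import *
im,i=look("wrist",["lighter_1"],{"tape_1":.019})
s=state();print(s["tool_pos"],s["tool_rot"],s["contact_force"])
E
```

```text
time: 18.8
tool_pos: [0.394, -0.0359, -0.0003]
tool_rot: [-0.001, 1.0, -0.002, -0.004]
contact_force: [-0.9, -0.5, 0.1]
gripper_width: 0.502
grasp_force: 0.0
time: 19.3
tool_pos: [0.4581, -0.037, 0.0045]
tool_rot: [0.0, 1.0, -0.001, 0.001]
contact_force: [-0.7, -0.3, 0.1]
gripper_width: 0.503
grasp_force: 0.1
[ 0.45855891 -0.03677324  0.00438141] [ 4.01200518e-04  9.99998302e-01 -1.00032637e-03  1.49484439e-03] [-0.28620321  0.02597962  0.14902985]
```

```bash
python3 -m inch '[{"dx":0.01,"dy":0,"dz":0.003,"rx":0,"ry":0,"rz":0},{"dx":0.016,"dy":0,"dz":0.003,"rx":0,"ry":0,"rz":0}]'; python3 - <<'E'
from h import *
im,i=look("wrist",["lighter_1"],{"tape_1":.019})
s=state();print(s["tool_pos"],s["tool_rot"],s["contact_force"])
E
```

```text
time: 19.6
tool_pos: [0.469, -0.0359, 0.0001]
tool_rot: [-0.0, 1.0, -0.001, -0.0]
contact_force: [-0.2, -0.3, -0.4]
gripper_width: 0.5
grasp_force: 0.1
lighter_1 0.77 px 256 228 c [ 0.491 -0.023] size [0.081 0.025] ang 90 rgb [132.  99.  30.]
[ 4.69357136e-01 -3.58125912e-02  3.01890735e-04] [ 3.10547098e-05  9.99999821e-01 -5.89732351e-04  9.26150628e-05] [-0.21411466 -0.30430153 -0.50258471]
```

```bash
python3 -m inch '[{"dx":-0.02,"dy":0,"dz":0,"rx":0,"ry":0,"rz":0},{"dx":-0.04,"dy":0,"dz":-0.05,"rx":0,"ry":0,"rz":0},{"dx":-0.05,"dy":-0.05,"dz":-0.12,"rx":0,"ry":0,"rz":-0.1},{"dx":-0.05,"dy":-0.104,"dz":-0.12,"rx":0,"ry":0,"rz":-0.2},{"dx":-0.05,"dy":-0.104,"dz":-0.12,"rx":0,"ry":0,"rz":-0.3}]' -1; python3 -m inch '[{"dx":0,"dy":0,"dz":0,"rx":0,"ry":0,"rz":-0.5},{"dx":0,"dy":0,"dz":0,"rx":0,"ry":0,"rz":-0.5},{"dx":0,"dy":0,"dz":0,"rx":0,"ry":0,"rz":-0.5},{"dx":0,"dy":0,"dz":0,"rx":0,"ry":0,"rz":-0.5},{"dx":0,"dy":0,"dz":0,"rx":0,"ry":0,"rz":-0.5}]'; python3 - <<'E'
from h import *
im,i=look("wrist",["lighter_1"],{"tape_1":.019})
s=state();print(s["tool_pos"],s["joint_pos"])
R=np.array(s["tool_rot"]);print("yaw",2*np.degrees(np.arctan2(R[2],R[1])))
E
```

```text
time: 20.2
tool_pos: [0.4302, 0.0506, 0.0994]
tool_rot: [0.0, 0.974, 0.227, 0.003]
contact_force: [-0.5, -1.1, 0.8]
gripper_width: -0.0
grasp_force: 0.0
time: 20.7
tool_pos: [0.4286, 0.0476, 0.096]
tool_rot: [-0.0, 0.824, 0.567, -0.0]
contact_force: [-0.6, 0.2, 0.2]
gripper_width: 0.001
grasp_force: 0.0
lighter_1 0.94 px 386 264 c [ 0.492 -0.024] size [0.083 0.024] ang 90 rgb [136. 105.  42.]
lighter_1 0.83 px 532 393 c [ 0.661 -0.322] size [0.085 0.033] ang 69 rgb [24. 43. 53.]
[0.42863926 0.04759046 0.0960234 ] [-6.23066986e-02 -3.12503788e-01  2.17710653e+00 -4.50883853e-05
  1.27739357e+00  3.09867911e-01]
yaw 68.67671328117926
```

```bash
python3 -m inch '[{"dx":0,"dy":0,"dz":0,"rx":0,"ry":0,"rz":-0.248},{"dx":0,"dy":0,"dz":0,"rx":0,"ry":0,"rz":-0.248},{"dx":0,"dy":0,"dz":0,"rx":0,"ry":0,"rz":-0.248},{"dx":0,"dy":0,"dz":0,"rx":0,"ry":0,"rz":-0.248}]'; python3 -m inch '[{"dx":0,"dy":0.0785,"dz":0,"rx":0,"ry":0,"rz":0},{"dx":0,"dy":0.0785,"dz":0,"rx":0,"ry":0,"rz":0},{"dx":0,"dy":0.0785,"dz":0.06,"rx":0,"ry":0,"rz":0},{"dx":0,"dy":0.0785,"dz":0.1,"rx":0,"ry":0,"rz":0},{"dx":0,"dy":0.0785,"dz":0.1,"rx":0,"ry":0,"rz":0}]'; python3 - <<'E'
from h import *
im,i=look("wrist",["lighter_1"],{"tape_1":.019})
s=state();print(s["tool_pos"],s["contact_force"])
R=np.array(s["tool_rot"]);print("yaw",2*np.degrees(np.arctan2(R[2],R[1])))
E
```

```text
time: 21.2
tool_pos: [0.4288, 0.0476, 0.0961]
tool_rot: [-0.0, 0.708, 0.706, -0.0]
contact_force: [-0.3, -0.6, -0.7]
gripper_width: 0.003
grasp_force: 0.0
time: 21.7
tool_pos: [0.487, 0.0478, 0.011]
tool_rot: [-0.004, 0.708, 0.706, -0.004]
contact_force: [-0.7, -0.1, -0.3]
gripper_width: 0.002
grasp_force: 0.0
lighter_1 0.7 px 283 344 c [ 0.487 -0.003] size [0.013 0.006] ang -90 rgb [104.  94.  78.]
[0.49149718 0.04758289 0.01621528] [-0.01775415 -0.3926493   1.05873994]
yaw 89.88821632834627
```

```bash
python3 -m inch '[{"dx":0,"dy":0,"dz":0.0165,"rx":0,"ry":0,"rz":0},{"dx":0,"dy":0,"dz":0.0165,"rx":0,"ry":0,"rz":0}]'; python3 -m inch '[{"dx":-0.015,"dy":0,"dz":0,"rx":0,"ry":0,"rz":0},{"dx":-0.03,"dy":0,"dz":0,"rx":0,"ry":0,"rz":0},{"dx":-0.045,"dy":0,"dz":0,"rx":0,"ry":0,"rz":0},{"dx":-0.06,"dy":0,"dz":0,"rx":0,"ry":0,"rz":0},{"dx":-0.075,"dy":0,"dz":0,"rx":0,"ry":0,"rz":0}]'; python3 - <<'E'
from h import *
im,i=look("side",["lighter_1"],{"tape_1":.019})
s=state();print(s["tool_pos"],s["contact_force"])
E
```

```text
time: 22.0
tool_pos: [0.4921, 0.0475, 0.0033]
tool_rot: [0.0, 0.707, 0.707, 0.0]
contact_force: [-1.4, -0.3, -0.1]
gripper_width: -0.0
grasp_force: 0.0
time: 22.5
tool_pos: [0.4919, -0.0138, 0.0032]
tool_rot: [0.0, 0.707, 0.707, 0.0]
contact_force: [0.3, 1.4, 0.6]
gripper_width: -0.004
grasp_force: 0.1
lighter_1 0.76 px 337 251 c [ 0.64  -0.242] size [0.077 0.027] ang 3 rgb [152.  83.  75.]
lighter_1 0.71 px 359 268 c [ 0.661 -0.321] size [0.086 0.025] ang 68 rgb [ 90. 110. 119.]
lighter_1 0.54 px 263 224 c [ 0.491 -0.06 ] size [0.083 0.022] ang 88 rgb [169. 142.  83.]
[ 0.49196207 -0.01415614  0.0031561 ] [ 0.06006518 -0.6284932  -0.46221164]
```

```bash
python3 -m inch '[{"dx":-0.015,"dy":0,"dz":0,"rx":0,"ry":0,"rz":0},{"dx":-0.03,"dy":0,"dz":0,"rx":0,"ry":0,"rz":0},{"dx":-0.045,"dy":0,"dz":0,"rx":0,"ry":0,"rz":0},{"dx":-0.06,"dy":0,"dz":0,"rx":0,"ry":0,"rz":0},{"dx":-0.075,"dy":0,"dz":0,"rx":0,"ry":0,"rz":0}]'; python3 - <<'E'
from h import *
im,i=look("side",["lighter_1"],{"tape_1":.019})
s=state();print(s["tool_pos"],s["contact_force"])
E
```

```text
time: 23.1
tool_pos: [0.4909, -0.073, 0.0029]
tool_rot: [-0.001, 0.707, 0.707, -0.0]
contact_force: [-7.9, 3.9, 6.2]
gripper_width: -0.003
grasp_force: 0.1
lighter_1 0.64 px 359 269 c [ 0.66  -0.325] size [0.08  0.024] ang 63 rgb [ 94. 113. 123.]
lighter_1 0.61 px 338 251 c [ 0.641 -0.242] size [0.084 0.035] ang 3 rgb [144.  80.  72.]
lighter_1 0.43 px 269 235 c [ 0.49  -0.121] size [0.086 0.022] ang 89 rgb [167. 140.  82.]
[ 0.49165043 -0.07440874  0.00341007] [-4.92690427 -1.42015726  4.9694511 ]
```

```bash
python3 -m inch '[{"dx":0.01,"dy":0,"dz":0,"rx":0,"ry":0,"rz":0},{"dx":0.01,"dy":-0.008,"dz":0,"rx":0,"ry":0,"rz":0},{"dx":0.01,"dy":-0.008,"dz":0,"rx":0,"ry":0,"rz":0}]'; python3 - <<'E'
from h import *
im,i=look("wrist",["lighter_1"],{"tape_1":.019})
cv2.imwrite("pics/w6.png",im[:,:,::-1])
s=state();print(s["tool_pos"],s["contact_force"])
E
```

```text
time: 23.5
tool_pos: [0.4844, -0.0642, 0.0025]
tool_rot: [-0.001, 0.707, 0.707, -0.0]
contact_force: [-0.3, 0.6, -0.6]
gripper_width: 0.002
grasp_force: 0.0
lighter_1 0.69 px 283 344 c [ 0.484 -0.108] size [0.013 0.005] ang -90 rgb [100.  76.  29.]
[ 0.48497668 -0.064337    0.00268016] [0.85823463 0.4640428  0.46983421]
```

View pics/w6.png

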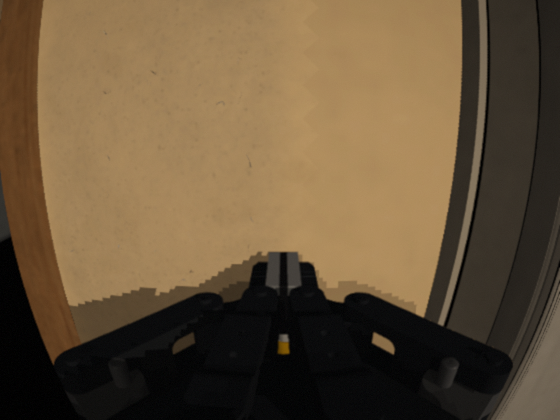

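The wrist view shows the linkage next to the scale edge on the right, and the force is gone after stepping 6 mm away. I'll continue.

```bash
python3 -m inch '[{"dx":-0.014,"dy":0,"dz":0,"rx":0,"ry":0,"rz":0},{"dx":-0.028,"dy":0,"dz":0,"rx":0,"ry":0,"rz":0},{"dx":-0.042,"dy":0,"dz":0,"rx":0,"ry":0,"rz":0},{"dx":-0.056,"dy":0,"dz":0,"rx":0,"ry":0,"rz":0},{"dx":-0.07,"dy":0,"dz":0,"rx":0,"ry":0,"rz":0}]'; python3 - <<'E'
from h import *
im,i=look("side",["lighter_1"],{"tape_1":.019})
s=state();print(s["tool_pos"],s["contact_force"])
E
```

```text
time: 24.1
tool_pos: [0.4855, -0.1218, 0.003]
tool_rot: [0.0, 0.707, 0.707, 0.0]
contact_force: [0.4, -0.1, 0.7]
gripper_width: -0.001
grasp_force: 0.1
lighter_1 0.63 px 275 245 c [ 0.492 -0.172] size [0.085 0.024] ang 89 rgb [171. 143.  83.]
lighter_1 0.59 px 358 268 c [ 0.66  -0.321] size [0.086 0.026] ang 69 rgb [ 89. 109. 118.]
lighter_1 0.48 px 338 251 c [ 0.64  -0.242] size [0.077 0.03 ] ang 0 rgb [154.  82.  75.]
[ 0.48566186 -0.12211968  0.00321007] [-0.18980296 -0.09407856  0.42863559]
```

```bash
python3 -m inch '[{"dx":-0.015,"dy":0,"dz":0,"rx":0,"ry":0,"rz":0},{"dx":-0.03,"dy":0,"dz":0,"rx":0,"ry":0,"rz":0},{"dx":-0.045,"dy":0,"dz":0,"rx":0,"ry":0,"rz":0},{"dx":-0.06,"dy":0,"dz":0,"rx":0,"ry":0,"rz":0},{"dx":-0.075,"dy":0,"dz":0,"rx":0,"ry":0,"rz":0}]'; python3 - <<'E'
from h import *
im,i=look("side",["lighter_1"],{"tape_1":.019})
s=state();print(s["tool_pos"],s["contact_force"])
E
python3 -m inch '[{"dx":-0.015,"dy":0,"dz":0,"rx":0,"ry":0,"rz":0},{"dx":-0.03,"dy":0,"dz":0,"rx":0,"ry":0,"rz":0},{"dx":-0.045,"dy":0,"dz":0,"rx":0,"ry":0,"rz":0},{"dx":-0.06,"dy":0,"dz":0,"rx":0,"ry":0,"rz":0},{"dx":-0.075,"dy":0,"dz":0,"rx":0,"ry":0,"rz":0}]'; python3 - <<'E'
from h import *
im,i=look("side",["lighter_1"],{"tape_1":.019})
s=state();print(s["tool_pos"],s["contact_force"])
E
```

```text
time: 24.7
tool_pos: [0.4854, -0.1816, 0.003]
tool_rot: [0.0, 0.707, 0.707, 0.0]
contact_force: [-0.2, 1.0, 0.4]
gripper_width: -0.004
grasp_force: 0.1
lighter_1 0.5 px 359 268 c [ 0.66  -0.323] size [0.083 0.024] ang 68 rgb [ 94. 115. 125.]
lighter_1 0.49 px 337 251 c [ 0.64  -0.242] size [0.08  0.035] ang -6 rgb [148.  81.  73.]
lighter_1 0.46 px 282 258 c [ 0.491 -0.232] size [0.088 0.027] ang -89 rgb [169. 142.  86.]
[ 0.48567113 -0.1821506   0.00324337] [ 0.1008495  -0.23178557  0.28980277]
time: 25.3
tool_pos: [0.4854, -0.2416, 0.003]
tool_rot: [0.0, 0.707, 0.707, 0.0]
contact_force: [-0.6, -0.0, -0.2]
gripper_width: 0.005
grasp_force: 0.1
lighter_1 0.6 px 337 251 c [ 0.64  -0.242] size [0.077 0.029] ang 3 rgb [153.  83.  75.]
lighter_1 0.51 px 359 267 c [ 0.661 -0.321] size [0.086 0.024] ang 69 rgb [ 91. 112. 123.]
[ 0.4856828  -0.24224153  0.00329649] [ 0.71802733  0.15678957 -0.50349943]
```

```bash
python3 -m inch '[{"dx":-0.014,"dy":0,"dz":0,"rx":0,"ry":0,"rz":0},{"dx":-0.028,"dy":0,"dz":0,"rx":0,"ry":0,"rz":0},{"dx":-0.042,"dy":0,"dz":0,"rx":0,"ry":0,"rz":0},{"dx":-0.03,"dy":0,"dz":0,"rx":0,"ry":0,"rz":0},{"dx":-0.022,"dy":0,"dz":-0.05,"rx":0,"ry":0,"rz":0}]';python3 -m inch '[{"dx":0,"dy":-0.02,"dz":-0.06,"rx":0,"ry":0,"rz":0.1},{"dx":-0.08,"dy":-0.043,"dz":-0.06,"rx":0,"ry":0,"rz":0.5},{"dx":-0.08,"dy":-0.043,"dz":-0.06,"rx":0,"ry":0,"rz":0.5},{"dx":-0.08,"dy":-0.043,"dz":-0.06,"rx":0,"ry":0,"rz":0.5},{"dx":-0.08,"dy":-0.043,"dz":-0.06,"rx":0,"ry":0,"rz":0.5}]' 0; python3 - <<'E'
from h import *
im,i=look("wrist",["lighter_1","tape_1"],{"tape_1":.019})
s=state();print(s["tool_pos"],s["contact_force"])
R=np.array(s["tool_rot"]);print("yaw",2*np.degrees(np.arctan2(R[2],R[1])))
E
```

```text
time: 25.9
tool_pos: [0.481, -0.2549, 0.0374]
tool_rot: [-0.007, 0.707, 0.707, -0.001]
contact_force: [0.5, 0.6, -0.9]
gripper_width: -0.0
grasp_force: 0.0
time: 26.4
tool_pos: [0.4507, -0.3222, 0.0911]
tool_rot: [-0.0, 0.918, 0.396, 0.0]
contact_force: [-0.3, 0.7, -0.6]
gripper_width: 0.497
grasp_force: 0.0
lighter_1 0.78 px 476 43 c [ 0.661 -0.324] size [0.078 0.027] ang 68 rgb [37. 58. 68.]
lighter_1 0.62 px 331 176 c [ 0.497 -0.324] size [0.081 0.024] ang -80 rgb [169. 131.  43.]
lighter_1 0.54 px 369 3 c [ 0.607 -0.249] size [0.015 0.007] ang -36 rgb [47. 44. 39.]
tape_1 0.97 px 212 243 c [ 0.4   -0.301] size [0.063 0.056] ang -39 rgb [34. 26. 18.]
[ 0.45093919 -0.32159337  0.09082451] [-0.27022529 -0.34978127 -0.63254155]
yaw 47.209121755673316
```

```bash
python3 -m inch '[{"dx":0,"dy":0,"dz":0,"rx":0,"ry":0,"rz":0.549},{"dx":0,"dy":0,"dz":0,"rx":0,"ry":0,"rz":0.549},{"dx":0,"dy":0,"dz":0,"rx":0,"ry":0,"rz":0.549},{"dx":0,"dy":0,"dz":0,"rx":0,"ry":0,"rz":0.549},{"dx":0,"dy":0,"dz":0,"rx":0,"ry":0,"rz":0.549}]';python3 -m inch '[{"dx":0,"dy":0.003,"dz":0,"rx":0,"ry":0,"rz":0.055},{"dx":0,"dy":0.003,"dz":0.03,"rx":0,"ry":0,"rz":0.055}]'; python3 - <<'E'
from h import *
im,i=look("wrist",["lighter_1","tape_1"],{"tape_1":.019})
cv2.imwrite("pics/w7.png",im[:,:,::-1])
s=state();print(s["tool_pos"],s["contact_force"])
R=np.array(s["tool_rot"]);print("yaw",2*np.degrees(np.arctan2(R[2],R[1])))
E
```

```text
time: 27.05
tool_pos: [0.4511, -0.3215, 0.0908]
tool_rot: [-0.0, 0.999, 0.034, -0.0]
contact_force: [-0.6, -0.5, -1.0]
gripper_width: 0.498
grasp_force: 0.0
time: 27.25
tool_pos: [0.4537, -0.3263, 0.0705]
tool_rot: [0.003, 1.0, -0.005, 0.003]
contact_force: [0.9, 0.7, 0.3]
gripper_width: 0.5
grasp_force: 0.0
lighter_1 0.78 px 153 9 c [ 0.607 -0.24 ] size [0.024 0.015] ang 79 rgb [92. 85. 76.]
lighter_1 0.59 px 278 163 c [ 0.497 -0.323] size [0.079 0.024] ang -80 rgb [151. 114.  33.]
tape_1 0.86 px 263 305 c [ 0.398 -0.313] size [0.068 0.044] ang -11 rgb [35. 26. 17.]
[ 0.45008285 -0.32295133  0.06523327] [0.64660167 0.09878636 0.76835842]
yaw -0.5200641729997963
```

View pics/w7.png

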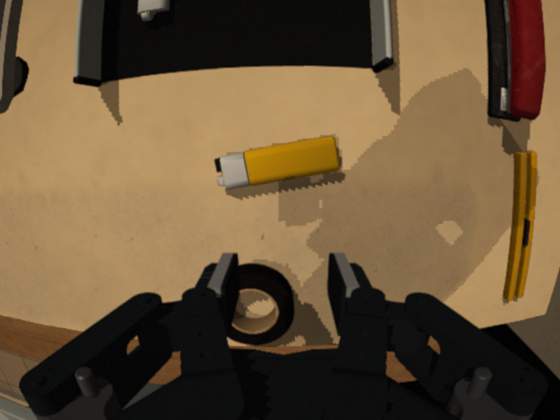

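```bash
python3 -m inch '[{"dx":0.006,"dy":0,"dz":0.04,"rx":0,"ry":0,"rz":0},{"dx":0.006,"dy":0,"dz":0.079,"rx":0,"ry":0,"rz":0},{"dx":0.006,"dy":0,"dz":0.079,"rx":0,"ry":0,"rz":0}]';python3 -m inch '[{"dx":0.015,"dy":0,"dz":0,"rx":0,"ry":0,"rz":0},{"dx":0.03,"dy":0,"dz":0,"rx":0,"ry":0,"rz":0},{"dx":0.045,"dy":0,"dz":0,"rx":0,"ry":0,"rz":0},{"dx":0.06,"dy":0,"dz":0,"rx":0,"ry":0,"rz":0},{"dx":0.075,"dy":0,"dz":0,"rx":0,"ry":0,"rz":0}]'; python3 - <<'E'
from h import *
im,i=look("wrist",["lighter_1"],{"tape_1":.019})
s=state();print(s["tool_pos"],s["contact_force"])
E
```

```text
time: 27.7
tool_pos: [0.4534, -0.3218, 0.0001]
tool_rot: [-0.003, 1.0, -0.005, -0.003]
contact_force: [-1.2, 1.5, -0.2]
gripper_width: 0.5
grasp_force: 0.0
time: 28.2
tool_pos: [0.5178, -0.3256, 0.0048]
tool_rot: [0.001, 1.0, -0.006, 0.001]
contact_force: [-0.7, 0.3, -0.3]
gripper_width: 0.502
grasp_force: 0.1
lighter_1 0.77 px 103 51 c [ 0.629 -0.24 ] size [0.058 0.026] ang 0 rgb [189.  91.  79.]
lighter_1 0.65 px 281 225 c [ 0.54  -0.324] size [0.081 0.024] ang 89 rgb [217. 179.  57.]
lighter_1 0.59 px 332 5 c [ 0.64  -0.348] size [0.02  0.006] ang -87 rgb [106.  99.  89.]
[ 0.51806574 -0.32551925  0.00456191] [ 0.46669058 -0.5315607   0.92484491]
```

```bash
python3 -m inch '[{"dx":0.015,"dy":0,"dz":0.002,"rx":0,"ry":0,"rz":0},{"dx":0.03,"dy":0,"dz":0.002,"rx":0,"ry":0,"rz":0},{"dx":0.045,"dy":0,"dz":0.002,"rx":0,"ry":0,"rz":0},{"dx":0.06,"dy":0,"dz":0.002,"rx":0,"ry":0,"rz":0},{"dx":0.075,"dy":0,"dz":0.002,"rx":0,"ry":0,"rz":0}]';python3 -m inch '[{"dx":0.008,"dy":0,"dz":0,"rx":0,"ry":0,"rz":0},{"dx":0.014,"dy":0,"dz":0,"rx":0,"ry":0,"rz":0},{"dx":0.014,"dy":0,"dz":0,"rx":0,"ry":0,"rz":0}]';python3 -m inch '[{"dx":-0.02,"dy":0,"dz":0,"rx":0,"ry":0,"rz":0},{"dx":-0.04,"dy":0,"dz":-0.06,"rx":0,"ry":0,"rz":0},{"dx":-0.1,"dy":0,"dz":-0.12,"rx":0,"ry":0,"rz":0},{"dx":-0.15,"dy":0,"dz":-0.18,"rx":0,"ry":0,"rz":0},{"dx":-0.15,"dy":0,"dz":-0.22,"rx":0,"ry":0,"rz":0}]'; python3 - <<'E'
from h import *
im,i=look("wrist",["lighter_1","tape_1","stapler","box_cutter"],{"tape_1":.019,"stapler":.04})
cv2.imwrite("pics/w8.png",im[:,:,::-1])
s=state();print(s["tool_pos"],s["contact_force"])
E
```

```text
time: 28.8
tool_pos: [0.5771, -0.3259, 0.0022]
tool_rot: [0.0, 1.0, -0.006, 0.0]
contact_force: [-0.9, -0.1, 0.6]
gripper_width: 0.498
grasp_force: 0.0
time: 29.1
tool_pos: [0.5877, -0.3261, 0.0022]
tool_rot: [0.0, 1.0, -0.006, 0.0]
contact_force: [-0.9, 0.0, 0.8]
gripper_width: 0.499
grasp_force: 0.0
time: 29.6
tool_pos: [0.4668, -0.3235, 0.1691]
tool_rot: [-0.001, 1.0, -0.006, -0.002]
contact_force: [0.7, -0.9, -0.6]
gripper_width: 0.505
grasp_force: 0.0
lighter_1 0.93 px 295 7 c [ 0.648 -0.33 ] size [0.064 0.021] ang 89 rgb [65. 77. 80.]
lighter_1 0.85 px 194 29 c [ 0.634 -0.24 ] size [0.065 0.024] ang 1 rgb [129.  55.  46.]
lighter_1 0.84 px 283 45 c [ 0.611 -0.325] size [0.079 0.024] ang 90 rgb [152. 116.  36.]
tape_1 0.97 px 266 265 c [ 0.399 -0.306] size [0.065 0.056] ang -1 rgb [39. 30. 20.]
stapler 0.93 px 457 66 c [ 0.599 -0.485] size [0.128 0.047] ang -2 rgb [69. 23. 20.]
box_cutter 0.8 px 467 209 c [ 0.447 -0.526] size [0.134 0.028] ang 7 rgb [131.  92.  24.]
[ 0.46983928 -0.32464696  0.16997581] [ 0.22853797  0.06609681 -0.53798754]
```

View pics/w8.png

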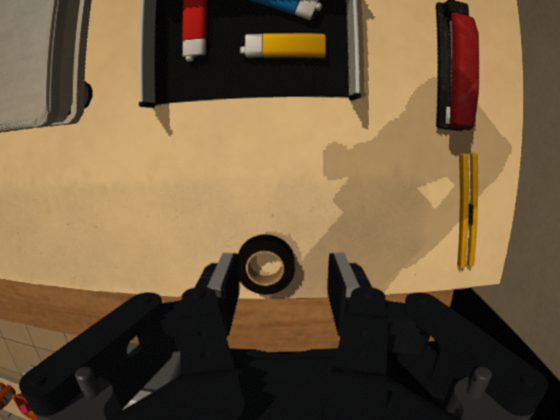

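All three lighters lie well inside the bay: yellow at (283,45), red at (194,29) and blue at (290,7), against a front edge at row 98. The tape, stapler and box cutter are where they were, and the calculator was never near the hand. Handing in.

```bash
python3 -c "
from plant import ticket
print(ticket.job_done())"
```

```text
the job is handed in; nothing more can be done
None
```

All three lighters are wholly inside the bay, with about 38 mm or more between each and the open front. The tape, stapler and box cutter measured where they started. I did not re-measure the calculator at the end, but the hand never came near it. The job was handed in at about 30 s; the hand brushed the fixed scale once at under 10 N, and the red lighter once stuck to a finger as it drew back, so I re-swept it.

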